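Square a well plate on the reader's tray and push the tray home

ROBOT

A 6-joint arm with a two-finger parallel gripper is mounted at the origin on a cart in front of the work surface, level with it; the furniture and walls round the work are solid. World frame = base frame: x ahead of the robot, y to its left, z up, the work surface at z = 0. Lengths are in m, angles in degrees, forces in N, time in s.
With the tool pointing down it reaches from about 0.375 to 0.825 m from the base axis. Payload 5.5 kg.
Tool frame: the origin (TCP) lies midway between the tips of the shut fingers; the grasp point (between the pads) lies 19 mm behind it; z points along the fingers, y is the line along which they close (so a half turn about z gives the same grasp; the last joint's range is limited). The gripper opens to 85 mm and grips with 20 to 120 N. Pads are 22 mm wide; open, the fingers measure 114 mm over their backs; the gripper's body (76 mm by 85 mm) begins 54 mm behind the grasp point. The pads swing forward as they close: fully open they stand 13 mm farther back than shut.
Start: joints at [-63.197, 17.962, -2.699, 69.339, 0, 90], TCP at [0.271, -0.536, 0.231] pointing down, gripper open.
Joint ranges: [-152.73, 152.73], [-39.44, 99.34], [-58.76, 71.6], [-118.89, 123.64], [-81.53, 83.1], [-180, 180]. Speed limits (degrees/s): [136.94, 136.94, 172.46, 180, 180, 180].

INTERFACE

Orientations are given as [roll, pitch, yaw] about the fixed x, y, z axes, in that order (R = Rz(yaw) Ry(pitch) Rx(roll)).
In Python, from plant import robot, viewer, job gives the robot as it stands. The module is installed in compiled form; this text tells all that it offers.
- The arm moves only by the tool arm_command, never from a script. Its argument "steps" is a list that holds one entry, the list of rows, each a list of 7 numbers: the finger opening in cm, from 0 to 8.54, then the shift along the tool's x, y, z in cm, then the turn, a rotation vector about the tool's x, y, z in degrees. In form: [[[claw, tx, ty, tz, rx, ry, rz], ...]]. A call has exactly 8 rows; each row is the pose to reach, as a shift and turn from the pose commanded when the call began, along the tool's axes at that moment; what a row does not reach only later rows make up. A row lasts 1/10 s, in which the tool goes at most 50 mm and 8.59 degrees, less where a joint would pass 70% of its speed; a pose out of reach is approached as far as the arm can. A call with a gripper value outside its range is refused whole. The fingers move at their own pace and stop on an object; the grip force is fixed at half the most. Time passes only in rows, so rows that repeat a pose let the fingers close, or fill a call up. It gives the time, the measured TCP pose, the force, the opening and the grip force at its end, in the units of the state.
- robot.get_state(): the state, without advancing time (a new reading comes with each control period).
- viewer.get_image(name): name is "scene" or "top" or "wrist"; returns the picture (420x560x3 uint8, blue, green, red); there is no depth.
- viewer.camera_model(name): a dict with "fovy" (degrees; the focal length in pixels is half the picture's height over the tangent of half this angle, whatever the lens; pixels are square), "cx", "cy" (the principal point, pixels), "view" (4x4, takes a point from world to camera coordinates). Camera axes: x right, y up, looking along -z (the intrinsics and any distortion apply to the point x, -y, -z); pixel columns grow to the right and rows downward; lengths in m; the calibration is good to about 2 mm. A picture is of the moment at which its call begins: read the wrist's pose just before it. camera_model takes no time and is no camera call; for the wrist camera it gives the pose at the moment of the call.
- job.close_job(): hands the job in; it is judged then, once.
The state is a dict: "t": time; "joints": joint angles; "dq": joint speeds; "joint_efforts": joint torques, N m; "tool_pos": TCP position; "tool_rot": TCP orientation; "ft_force": force on the tool from outside, world axes, zero at the start; "torque": the same for the moment, N m; "opening": finger opening in m; "gripper_force": force on a finger pad.
Only numpy, scipy, OpenCV 4.12 (cv2) and the standard library are available. Lean on these libraries where they do the work, as an engineer would, in place of code of your own. Each camera call takes 0.05 s, during which the arm holds its last target. There are 200 camera calls.

TASK

The white well plate was set down crooked on the plate reader's drawn-out tray and overhangs it. With the fingertips, push the plate along the tray until it lies flush against both raised stops, the one along the tray's left edge and the one across its far end, then push the tray fully home into the reader with the plate still seated. Only push: never lift the plate, and leave the other things on the desk where they are.

Things in the scene. Friction and masses are not known exactly. Their poses are not given: they have to be found in the camera images.
- reader: compact plate reader: low light-grey box fixed on the desk, 250 (x) x 200 (y) x 85 mm high; origin at the centre of its underside. Its -x face is the front, towards the robot; +y is its left. The tray's slot in the front is open from y = -68 to +76 mm and z = 34 to 61 mm (reader frame); a plate that overhangs the tray's right edge strikes the slot's right cheek
- tray (a joint): how far the tray is drawn out of the reader, in m: 0 fully home, 0.110 fully out; it slides level along the reader's x axis, moves with about 3 N and stays where it is left (no spring, no latch)
- nest (a point): point on the tray's top (z = 40 mm), moving with it, axes parallel to the reader's: the plate's origin lies here, x along x, when flush against both stops. From it: face of the far stop at x = +43 mm, of the left stop at y = +64 mm (both stops 8 mm thick, 7 mm high), the tray's open right edge at y = -68 mm, outer face of the front panel at x = -66 mm
- tray_front (a point): centre of the outer (-x) face of the tray's front panel, moving with the tray; the panel is 150 mm wide (y) and reaches from 11 to 40 mm above the desk, its upper edge flush with the tray's top; with the tray home its face stands 12 mm in front of the reader's front
- plate: white 96-well plate, 85.5 (x) x 127.8 (y) x 14.4 mm high, about 80 g, lying loose on the tray, turned by up to 13 degrees, its right end over the tray's right edge; origin at the centre of its underside, x along its short side, y along its long side. It slides on the tray with less than 1 N
- dropper_bottle: small amber bottle, 27 mm across, 70 mm tall, left of the tray; leave it alone; origin at the centre of its underside
- label_jar: small open glass jar, 54 mm across, 56 mm tall, left of the tray; leave it alone; origin at the centre of its underside
- brown_bottle: brown bottle, 45 mm across, 120 mm tall, left of the reader; leave it alone; origin at the centre of its underside
- stopper: rubber stopper, 23 mm across, 22 mm tall, on the desk right of the tray; leave it alone; origin at the centre of its underside
- glass_jar: thick glass jar, 73 mm across, 68 mm tall, to the right of the tray and the reader; leave it alone; origin at the centre of its underside
- spare_plate: a second white well plate like the first, 85.5 x 127.8 x 14.4 mm, lying flat on the desk at the front right; leave it alone; origin at the centre of its underside

How it is judged:
By the outcome, as a careful person would: the job done as asked, in the order asked, and still so for the second after the job is handed in, with the robot touching nothing.
It also fails if it takes over 58 s, if anything falls off the work surface, if the arm or the gripper's body presses on something with over 40 N, if the wrist force passes 120 N, or if a joint passes its speed limit or range.

## Working session

There is one attempt and no reset: what is moved stays moved. The work goes in short steps, Python scripts to look and compute and a tool call to move; the robot and the scene stay as the last step left them, time stands still between calls to the robot, and variables do not carry over. Pictures are saved under pics/ and viewed, at most 13 in all, crops included, and the job is handed in when it is done.

Besides the shell and the picture viewer there is one more tool, called as name(argument=value, ...), one argument or row to a line, values as JSON. arm_command: Moves the arm, as the interface text tells. Its arguments: {"type":"object","properties":{"steps":{"type":"array"}},"required":["steps"]}

```bash
mkdir -p pics; python3 - <<'E'
from plant import robot, viewer
import cv2, numpy as np
np.set_printoptions(precision=4,suppress=True)
for n in("top","scene"):
    cv2.imwrite(f"pics/{n}0.png",viewer.get_image(n))
    m=viewer.camera_model(n);print(n,m)
s=robot.get_state();print(s)
E
```

```text
top {'fovy': 45.10393481867984, 'cx': 286.8675787895487, 'cy': 203.96725346637427, 'view': array([[ 0.0118, -0.9999, -0.0008,  0.0419],
       [ 0.9957,  0.0117,  0.0919, -0.5787],
       [-0.0919, -0.0019,  0.9958, -1.2828],
       [ 0.    ,  0.    ,  0.    ,  1.    ]])}
scene {'fovy': 57.567270139010546, 'cx': 281.16019796169826, 'cy': 209.46264408088473, 'view': array([[-0.7731, -0.6343,  0.0072,  0.4605],
       [ 0.3709, -0.4428,  0.8163, -0.2189],
       [-0.5146,  0.6338,  0.5775, -0.663 ],
       [ 0.    ,  0.    ,  0.    ,  1.    ]])}
{'t': 0.1, 'joints': array([-63.1958,  18.0022,  -2.7509,  69.34  ,   0.0007,  89.9996]), 'dq': array([-0.0532, -0.1499,  0.1915, -0.0707, -0.0079, -0.0648]), 'joint_efforts': array([  0.0012, -54.0764,  34.0542,   0.0112,   0.0002,   0.    ]), 'tool_pos': array([ 0.2703, -0.535 ,  0.2305]), 'tool_rot': array([-179.9068,   -0.0007,   26.8046]), 'ft_force': array([0.1475, 0.1795, 0.0646]), 'torque': array([ 0.0302,  0.0352, -0.004 ]), 'gripper_force': 0.0, 'opening': 0.08527406555785827}
```

View pics/top0.png

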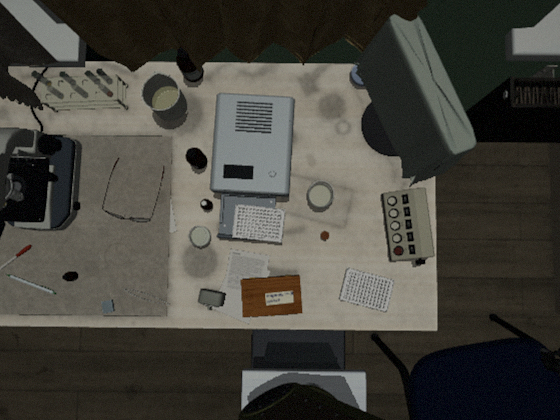

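View pics/scene0.png

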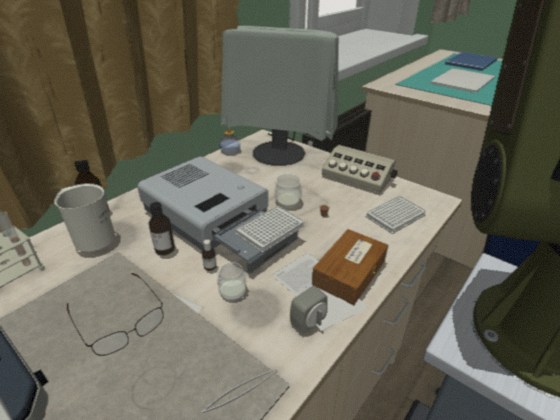

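```bash
python3 - <<'E'
import cv2
a=cv2.imread("pics/top0.png")[175:255,195:345];a=cv2.resize(a,None,fx=5,fy=5,interpolation=cv2.INTER_CUBIC)
cv2.imwrite("pics/c1.png",a)
E
```

```text
(no output)
```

View pics/c1.png

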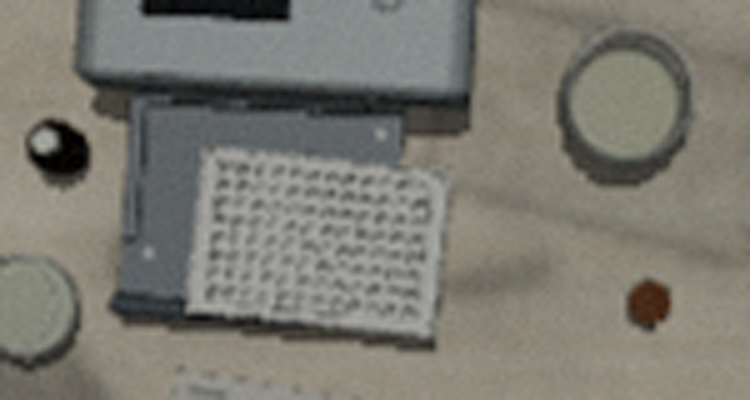

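```bash
cat > h.py <<'E'
import numpy as np
from plant import robot, viewer
np.set_printoptions(precision=4,suppress=True)
def ray(m,u,v,z):
    f=210/np.tan(np.radians(m["fovy"]/2)); V=m["view"];R=V[:3,:3];c=-R.T@V[:3,3]
    d=R.T@np.array([(u-m["cx"])/f,-(v-m["cy"])/f,-1]); return c+d*(z-c[2])/d[2]
def proj(m,p):
    f=210/np.tan(np.radians(m["fovy"]/2)); q=m["view"]@np.append(p,1)
    return np.array([m["cx"]+f*q[0]/-q[2],m["cy"]-f*q[1]/-q[2]])
E
python3 - <<'E'
from h import *
m=viewer.camera_model("top")
for n,u,v,z in[("pTL",203,148,.0544),("pTR",450,175,.0544),("pBR",433,335,.0544),("pBL",187,312,.0544),("frontL",112,298,.04),("frontR",435,340,.04),("trayR",405,115,.04),("stopTL",135,95,.047),("stopBL",125,235,.047),("rdL",78,75,.085),("rdR",471,95,.085),("drop",45,135,.07),("jar",30,310,.056),("stopper",650,300,.022),("gjar",625,100,.068)]:
    print(n,ray(m,195+(u-2)/5,175+(v-2)/5,z))
for n,u,v in [("rBL",218,94),("rBR",294,96)]: print(n,ray(m,u,v,.085))
E
```

```text
pTL [0.5735 0.1796 0.0544]
pTR [0.5612 0.0543 0.0544]
pBR [0.4803 0.0619 0.0544]
pBL [0.4904 0.1859 0.0544]
frontL [0.4974 0.2259 0.04  ]
frontR [0.478 0.061 0.04 ]
trayR [0.593  0.0778 0.04  ]
stopTL [0.6009 0.2157 0.047 ]
stopBL [0.5293 0.2191 0.047 ]
rdL [0.6063 0.2392 0.085 ]
rdR [0.5986 0.0442 0.085 ]
drop [0.5777 0.2573 0.07  ]
jar [0.4904 0.2648 0.056 ]
stopper [ 0.5002 -0.0497  0.022 ]
gjar [ 0.5989 -0.0332  0.068 ]
rBL [0.8495 0.2258 0.085 ]
rBR [0.8466 0.0339 0.085 ]
```

The crop shows the plate's corners at (203,148), (450,175), (433,335) and (187,312). The tray's front-left corner is at (112,298), and the reader's front edge runs from (78,75) to (471,95). The plate is turned only a few degrees from the tray and needs to go about 3 cm left and 3 cm in. I'll move closer for the first push.

arm_command(
  steps=[
    [[5,44.6,-37.4,-2,0,0,-60.6],[5,44.6,-37.4,-2,0,0,-60.6],[5,44.6,-37.4,-2,0,0,-60.6],[5,44.6,-37.4,-2,0,0,-60.6],[5,44.6,-37.4,-2,0,0,-60.6],[5,44.6,-37.4,-2,0,0,-60.6],[5,44.6,-37.4,-2,0,0,-60.6],[5,44.6,-37.4,-2,0,0,-60.6]],
  ],
)

```text
t: 0.9
tool_pos: [0.4283, -0.1662, 0.245]
tool_rot: [-180.0, 0.0, 87.6]
ft_force: [0.4, 0.4, 0.1]
opening: 0.0502
gripper_force: 0.0
```

arm_command(
  steps=[
    [[5,0,0,0,0,0,0],[5,0,0,0,0,0,0],[5,0,0,0,0,0,0],[5,0,0,0,0,0,0],[5,0,0,0,0,0,0],[5,0,0,0,0,0,0],[5,0,0,0,0,0,0],[5,0,0,0,0,0,0]],
  ],
)

```text
t: 1.7
tool_pos: [0.428, -0.1685, 0.245]
tool_rot: [-180.0, -0.0, 87.4]
ft_force: [0.4, 0.1, 0.7]
opening: 0.0501
gripper_force: 0.0
```

arm_command(
  steps=[
    [[5,17.1,6.4,-1,0,0,0],[5,17.1,6.4,-1,0,0,0],[5,17.1,6.4,-1,0,0,0],[5,17.1,6.4,-1,0,0,0],[5,17.1,6.4,-1,0,0,0],[5,17.1,6.4,-1,0,0,0],[5,17.1,6.4,-1,0,0,0],[5,17.1,6.4,-1,0,0,0]],
  ],
)

```text
t: 2.5
tool_pos: [0.4994, -0.0013, 0.255]
tool_rot: [-180.0, 0.0, 87.3]
ft_force: [0.1, -0.3, -0.2]
opening: 0.0499
gripper_force: 0.0
```

```bash
python3 - <<'E'
from h import *
import cv2,pickle
m=viewer.camera_model("wrist");a=viewer.get_image("wrist")
pickle.dump(m,open("w1.pkl","wb"));print(m)
cv2.imwrite("pics/w1.png",cv2.resize(a,(800,600),interpolation=cv2.INTER_CUBIC))
E
```

```text
{'fovy': 71.40601608630007, 'cx': 276.4283114440888, 'cy': 203.99614675441757, 'view': array([[ 0.9989, -0.0461, -0.0004, -0.4986],
       [ 0.0438,  0.9536, -0.2977,  0.0258],
       [ 0.0141,  0.2974,  0.9546, -0.4098],
       [ 0.    ,  0.    ,  0.    ,  1.    ]])}
```

View pics/w1.png

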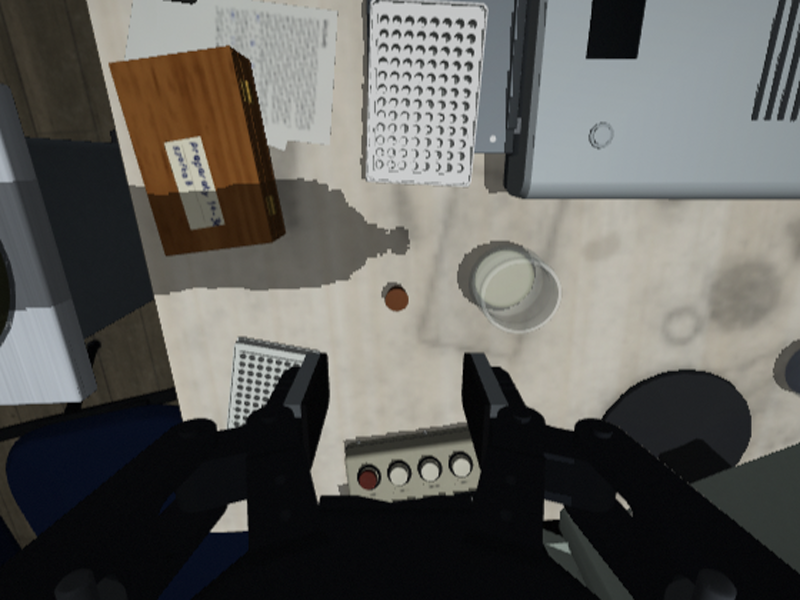

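The plate's right end runs from (365,183) to (470,186), and its left-far corner is near (488,4). The tray's right edge is at row 152, and the reader's front-right corner is at (522,197).

```bash
python3 - <<'E'
from h import *
import pickle
m=pickle.load(open("w1.pkl","rb"))
for n,u,v,z in[("pRfront",365,183,.0544),("pRfar",470,186,.0544),("pLfar",488,4,.0544),("pLfront",374,0,.0544),("trayRedge",495,152,.04),("rdFR",513,190,.085),("rdFl",540,0,.085),("rdR2",790,198,.085),("stopper",397,290,.022),("gjar",520,290,.068)]:
    print(n,ray(m,u*.7,v*.7,z))
E
```

```text
pRfront [0.478  0.0588 0.0544]
pRfar [0.5618 0.0526 0.0544]
pLfar [0.5737 0.1779 0.0544]
pLfront [0.4928 0.1841 0.0544]
trayRedge [0.5845 0.0777 0.04  ]
rdFR [0.588  0.0502 0.085 ]
rdFl [0.6009 0.1694 0.085 ]
rdR2 [0.7918 0.0351 0.085 ]
stopper [ 0.4992 -0.0418  0.022 ]
gjar [ 0.6015 -0.0323  0.068 ]
```

arm_command(
  steps=[
    [[5,2,2,0,0,0,0],[5,2,2,4,0,0,0],[5,2,2,8,0,0,0],[5,2,2,12,0,0,0],[5,2,2,16,0,0,0],[5,2,2,19,0,0,0],[5,2,2,21.1,0,0,0],[5,2,2,21.1,0,0,0]],
  ],
)

```text
t: 3.35
tool_pos: [0.5177, 0.0179, 0.0413]
tool_rot: [-179.7, 0.0, 87.3]
ft_force: [-0.8, -0.2, -0.8]
opening: 0.0503
gripper_force: 0.0
```

```bash
python3 - <<'E'
from h import *
import cv2,pickle
m=viewer.camera_model("wrist");a=viewer.get_image("wrist")
pickle.dump(m,open("w2.pkl","wb"));print(robot.get_state()["tool_pos"])
cv2.imwrite("pics/w2.png",cv2.resize(a,(800,600),interpolation=cv2.INTER_CUBIC))
E
```

```text
[0.5192 0.018  0.0431]
```

View pics/w2.png

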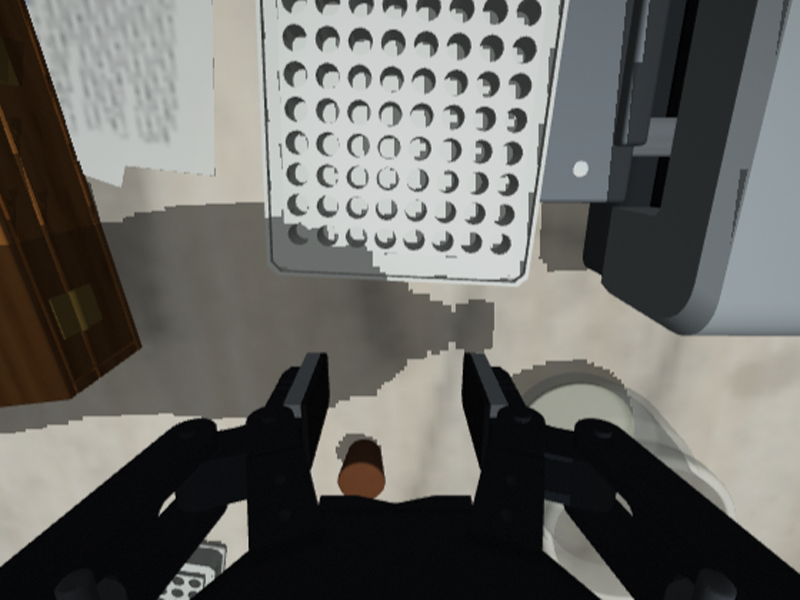

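The plate's near end runs from (270,275) to (522,283), and the fingers are centred on it and level with its side. The far stop is at about (630,100).

arm_command(
  steps=[
    [[5,1,0,0,0,0,0],[5,2,0,0,0,0,0],[5,2.5,0,0,0,0,0],[5,3,0,0,0,0,0],[5,3.5,0,0,0,0,0],[5,4,0,0,0,0,0],[5,4.5,0,0,0,0,0],[5,5,0,0,0,0,0]],
  ],
)

```text
t: 4.2
tool_pos: [0.5229, 0.0692, 0.044]
tool_rot: [-180.0, 0.0, 87.4]
ft_force: [-0.4, 0.3, 0.7]
opening: 0.05
gripper_force: 0.3
```

arm_command(
  steps=[
    [[5,0.1,0,0,0,0,0],[5,0.2,0,0,0,0,0],[5,0.3,0,0,0,0,0],[5,0.4,0,0,0,0,0],[5,0.4,0,0,0,0,0],[5,0.5,0,0,0,0,0],[5,0.5,0,0,0,0,0],[5,0.5,0,0,0,0,0]],
  ],
)

```text
t: 5.0
tool_pos: [0.5231, 0.0736, 0.044]
tool_rot: [-180.0, 0.0, 87.4]
ft_force: [-1.0, -1.3, -0.1]
opening: 0.0502
gripper_force: 0.6
```

```bash
python3 - <<'E'
from h import *
import cv2,pickle
m=viewer.camera_model("top");a=viewer.get_image("top")
cv2.imwrite("pics/t2.png",cv2.resize(a[170:260,195:345],(750,450),interpolation=cv2.INTER_CUBIC))
w=viewer.get_image("wrist")
b=np.hstack([cv2.resize(w,(560,420))[:, :],]);
t=cv2.resize(a[180:250,205:305],(500,350),interpolation=cv2.INTER_CUBIC)
c=np.zeros((600,800,3),np.uint8);c[:300,:400]=cv2.resize(w,(400,300));c[:350,400:]=0
c[:280,400:]=cv2.resize(a[180:250,205:305],(400,280),interpolation=cv2.INTER_CUBIC)
s=viewer.get_image("scene")[190:275,190:310];c[300:583,:400]=cv2.resize(s,(400,283),interpolation=cv2.INTER_CUBIC)
cv2.imwrite("pics/m2.png",c);print(robot.get_state()["ft_force"])
E
```

```text
[-0.1078 -1.5182  0.3019]
```

View pics/m2.png

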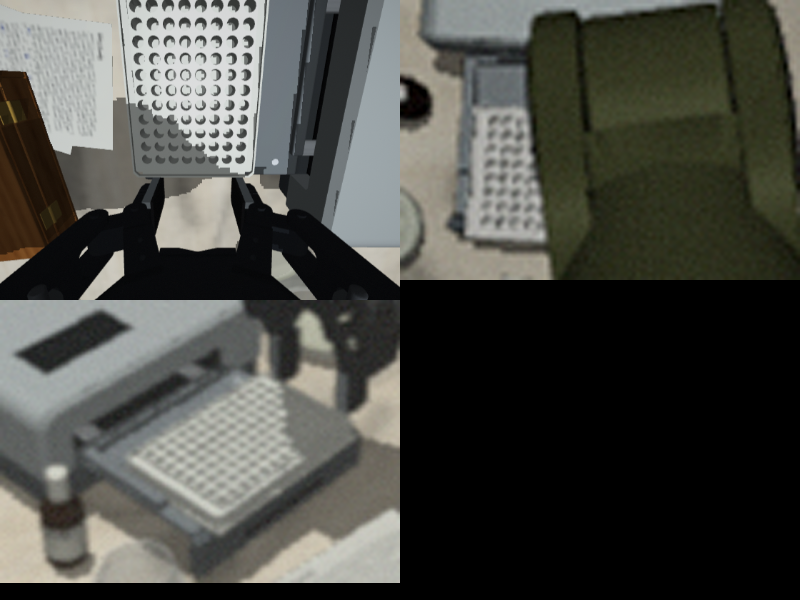

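The plate is nearly at the left stop in the scene crop. The force is still only sliding friction, so I'll press on gently.

arm_command(
  steps=[
    [[5,0.05,0,0,0,0,0],[5,0.1,0,0,0,0,0],[5,0.15,0,0,0,0,0],[5,0.2,0,0,0,0,0],[5,0.25,0,0,0,0,0],[5,0.3,0,0,0,0,0],[5,0.3,0,0,0,0,0],[5,0.3,0,0,0,0,0]],
  ],
)

```text
t: 5.95
tool_pos: [0.523, 0.0739, 0.044]
tool_rot: [-180.0, 0.4, 87.3]
ft_force: [-0.5, -12.0, 2.4]
opening: 0.0498
gripper_force: 5.8
```

arm_command(
  steps=[
    [[5,-1,0,0,0,0,0],[5,-3,0,0,0,0,0],[5,-4,0,0,0,0,0],[5,-4,0,-4,0,0,0],[5,-4,0,-8,0,0,0],[5,-4,-4,-12,0,0,8],[5,0,-7.7,-12,0,0,16],[5,4,-7.7,-12,0,0,24]],
  ],
)

```text
t: 6.75
tool_pos: [0.4464, 0.1158, 0.1655]
tool_rot: [-180.0, -0.1, 63.7]
ft_force: [0.9, 0.8, -0.0]
opening: 0.05
gripper_force: 0.0
```

arm_command(
  steps=[
    [[5,0,0,0,0,0,66],[5,0,0,0,0,0,66],[5,0,0,0,0,0,66],[5,0,0,0,0,0,66],[5,0,0,0,0,0,66],[5,0,0,0,0,0,66],[5,0,0,0,0,0,66],[5,0,0,0,0,0,66]],
  ],
)

```text
t: 7.55
tool_pos: [0.4539, 0.0518, 0.1642]
tool_rot: [-176.4, 0.1, 4.0]
ft_force: [0.5, -0.1, -0.6]
opening: 0.0499
gripper_force: 0.0
```

arm_command(
  steps=[
    [[5,0,0,0,0,0,0],[5,0,0,0,0,0,0],[5,0,0,0,0,0,0],[5,0,0,0,0,0,0],[5,0,0,0,0,0,0],[5,0,0,0,0,0,0],[5,0,0,0,0,0,0],[5,0,0,0,0,0,0]],
  ],
)

```text
t: 8.35
tool_pos: [0.4533, 0.0524, 0.164]
tool_rot: [-176.5, 0.2, 4.1]
ft_force: [-0.3, -0.4, -0.2]
opening: 0.0502
gripper_force: 0.0
```

```bash
python3 - <<'E'
from h import *
print(robot.get_state())
E
```

```text
{'t': 8.35, 'joints': array([  4.0501,   5.0494, -27.8699,  57.244 ,   3.5168, 179.9438]), 'dq': array([-0.1435, -0.0591,  0.0692, -0.0275,  0.0816,  0.0469]), 'joint_efforts': array([  0.0637, -37.5049,  31.8157,   0.0296,   0.2554,  -0.0001]), 'tool_pos': array([0.4533, 0.0524, 0.164 ]), 'tool_rot': array([-176.4831,    0.1598,    4.1062]), 'ft_force': array([-0.3121, -0.4347, -0.2425]), 'torque': array([-0.0587, -0.0151, -0.0031]), 'gripper_force': 0.0, 'opening': 0.05016192671650514}
```

```bash
cat >> h.py <<'E'
from scipy.spatial.transform import Rotation as Ro
def plan(x,y,z,yaw):
    s=robot.get_state();R=Ro.from_euler("xyz",s["tool_rot"],degrees=True)
    print("shift cm",R.inv().apply(np.array([x,y,z])-s["tool_pos"])*100,"rot",(R.inv()*Ro.from_euler("xyz",[180,0,yaw],degrees=True)).as_rotvec(degrees=True),s["tool_pos"],s["tool_rot"])
E
python3 -c "
from h import *
plan(.445,.152,.164,70)"
```

```text
shift cm [-0.11   -9.9706  0.6128] rot [ -3.2123  -1.8806 -65.877 ] [0.4533 0.0524 0.164 ] [-176.4831    0.1598    4.1062]
```

arm_command(
  steps=[
    [[5,0,0,0,-3.2,-1.9,-65.9],[5,0,0,0,-3.2,-1.9,-65.9],[5,0,-2,0.1,-3.2,-1.9,-65.9],[5,0,-4,0.2,-3.2,-1.9,-65.9],[5,0,-6,0.4,-3.2,-1.9,-65.9],[5,-0.1,-8,0.5,-3.2,-1.9,-65.9],[5,-0.1,-10,0.6,-3.2,-1.9,-65.9],[5,-0.1,-10,0.6,-3.2,-1.9,-65.9]],
  ],
)

```text
t: 9.15
tool_pos: [0.4451, 0.1541, 0.1642]
tool_rot: [-180.0, -0.0, 70.4]
ft_force: [0.2, -1.5, -0.2]
opening: 0.0501
gripper_force: 0.0
```

arm_command(
  steps=[
    [[5,0,0,0,0,0,-65],[5,0,0,0,0,0,-65],[5,0,0,0,0,0,-65],[5,0,0,0,0,0,-65],[5,0,0,0,0,0,-65],[5,0,0,0,0,0,-65],[5,0,0,0,0,0,-65],[5,0,0,0,0,0,-65]],
  ],
)

```text
t: 9.95
tool_pos: [0.4451, 0.1521, 0.1641]
tool_rot: [-180.0, -0.0, 135.3]
ft_force: [-0.8, -0.5, -0.6]
opening: 0.0496
gripper_force: 0.0
```

```bash
python3 -c "
from h import *
plan(.448,.153,.120,177.4)"
```

```text
shift cm [-0.1444  0.2638  4.4143] rot [ -0.0091  -0.0198 -42.1155] [0.4451 0.1521 0.1641] [-179.9848   -0.0149  135.2845]
```

arm_command(
  steps=[
    [[5,-0.1,0.3,4.4,0,0,-42.1],[5,-0.1,0.3,4.4,0,0,-42.1],[5,-0.1,0.3,4.4,0,0,-42.1],[5,-0.1,0.3,4.4,0,0,-42.1],[5,-0.1,0.3,4.4,0,0,-42.1],[5,-0.1,0.3,4.4,0,0,-42.1],[5,-0.1,0.3,4.4,0,0,-42.1],[5,-0.1,0.3,4.4,0,0,-42.1]],
  ],
)

```text
t: 10.75
tool_pos: [0.448, 0.1535, 0.1202]
tool_rot: [-180.0, -0.0, 177.0]
ft_force: [0.6, -0.5, -0.5]
opening: 0.0499
gripper_force: 0.0
```

```bash
python3 - <<'E'
from h import *
import cv2
plan(.450,.153,.043,177.4)
w=viewer.get_image("wrist");a=viewer.get_image("top");s=viewer.get_image("scene")
c=np.zeros((600,800,3),np.uint8);c[:300,:400]=cv2.resize(w,(400,300))
c[:280,400:]=cv2.resize(a[180:250,205:305],(400,280),interpolation=cv2.INTER_CUBIC)
c[300:,:]=cv2.resize(s[200:290,190:310],(400,300),interpolation=cv2.INTER_CUBIC).repeat(1,1) if 0 else 0
c[300:,:400]=cv2.resize(s[190:280,190:310],(400,300),interpolation=cv2.INTER_CUBIC)
cv2.imwrite("pics/m3.png",c)
E
```

```text
shift cm [-0.208  -0.0425  7.718 ] rot [-0.0028 -0.018  -0.426 ] [0.448  0.1535 0.1202] [-179.9972   -0.0179  176.974 ]
```

View pics/m3.png

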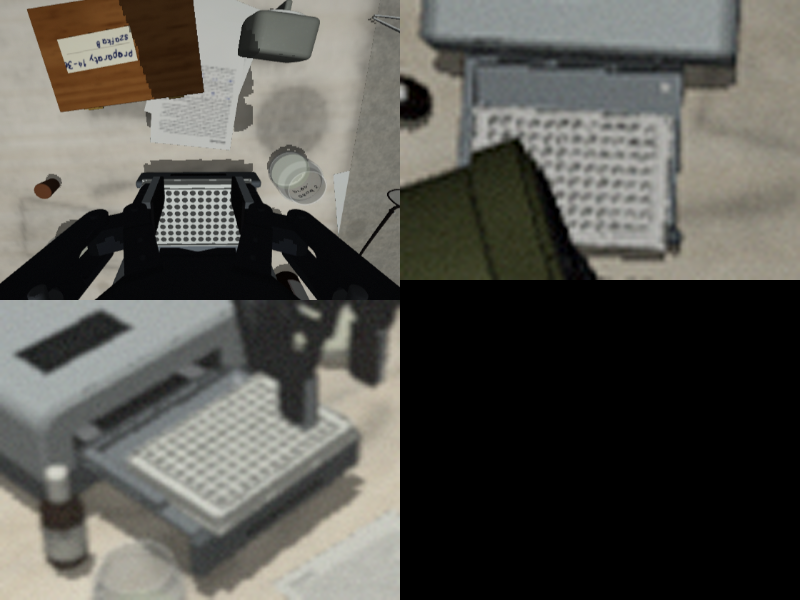

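The plate now lies square and flush on the left in the top crop, its front edge about level with the tray panel. The space in front is free, so I'll descend there and push towards the far stop.

arm_command(
  steps=[
    [[5,0,0,2,0,0,-0.4],[5,0,0,5,0,0,-0.4],[5,0,0,7.7,0,0,-0.4],[5,-0.5,0,7.7,0,0,-0.4],[5,-1,0,7.7,0,0,-0.4],[5,-1.6,0,7.7,0,0,-0.4],[5,-2.2,0,7.7,0,0,-0.4],[5,-2.7,0,7.7,0,0,-0.4]],
  ],
)

```text
t: 11.7
tool_pos: [0.4764, 0.1524, 0.0442]
tool_rot: [180.0, 0.1, 177.5]
ft_force: [-0.8, 0.1, 0.4]
opening: 0.05
gripper_force: 0.3
```

arm_command(
  steps=[
    [[5,-0.5,0,0,0,0,0],[5,-1,0,0,0,0,0],[5,-1.4,0,0,0,0,0],[5,-1.7,0,0,0,0,0],[5,-2,0,0,0,0,0],[5,-2.3,0,0,0,0,0],[5,-2.5,0,0,0,0,0],[5,-2.5,0,0,0,0,0]],
  ],
)

```text
t: 12.5
tool_pos: [0.4996, 0.1511, 0.043]
tool_rot: [-180.0, -0.1, 177.5]
ft_force: [-1.6, 1.0, 1.6]
opening: 0.0501
gripper_force: 1.0
```

arm_command(
  steps=[
    [[5,-0.06,0,0,0,0,0],[5,-0.12,0,0,0,0,0],[5,-0.18,0,0,0,0,0],[5,-0.24,0,0,0,0,0],[5,-0.3,0,0,0,0,0],[5,-0.3,0,0,0,0,0],[5,-0.3,0,0,0,0,0],[5,-0.3,0,0,0,0,0]],
  ],
)

```text
t: 13.3
tool_pos: [0.5028, 0.1509, 0.0431]
tool_rot: [-180.0, -0.0, 177.5]
ft_force: [-3.2, 1.6, 0.7]
opening: 0.0498
gripper_force: 1.4
```

```bash
python3 - <<'E'
from h import *
import cv2
print(robot.get_state()["ft_force"])
w=viewer.get_image("wrist");a=viewer.get_image("top");s=viewer.get_image("scene")
c=np.zeros((600,800,3),np.uint8);c[:300,:400]=cv2.resize(w,(400,300))
c[:280,400:]=cv2.resize(a[180:250,205:305],(400,280),interpolation=cv2.INTER_CUBIC)
c[300:,:400]=cv2.resize(s[190:280,190:310],(400,300),interpolation=cv2.INTER_CUBIC)
c[300:,400:]=cv2.resize(w[260:380,190:350],(400,300),interpolation=cv2.INTER_CUBIC)
cv2.imwrite("pics/m4.png",c)
E
```

```text
[-3.1621  1.5673  0.7225]
```

View pics/m4.png

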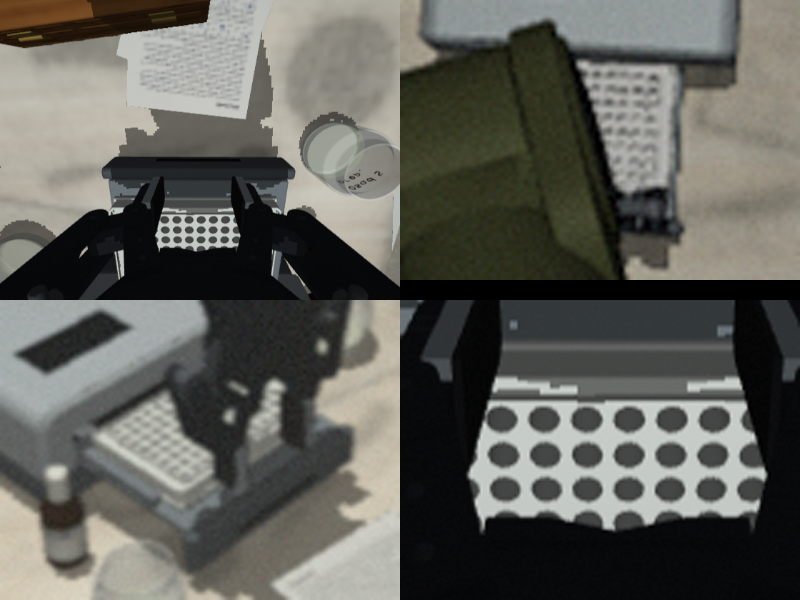

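The wrist view has the fingertips on the plate's front edge at row ~212, with the tray panel at row ~165. The force has reached 3 N, about the tray's own friction. I'll push 1.5 mm more to confirm, then back off and measure.

arm_command(
  steps=[
    [[5,-0.05,0,0,0,0,0],[5,-0.1,0,0,0,0,0],[5,-0.15,0,0,0,0,0],[5,-0.15,0,0,0,0,0],[5,-0.15,0,0,0,0,0],[5,-0.15,0,0,0,0,0],[5,-0.15,0,0,0,0,0],[5,-0.15,0,0,0,0,0]],
  ],
)

```text
t: 14.25
tool_pos: [0.5045, 0.1509, 0.0432]
tool_rot: [-180.0, -0.0, 177.5]
ft_force: [-2.9, 0.1, 0.2]
opening: 0.0503
gripper_force: 1.2
```

```bash
python3 - <<'E'
from h import *
for i in range(3):
    viewer.get_image("top");s=robot.get_state();print(s["ft_force"],s["tool_pos"])
E
```

```text
[-2.0346  0.1693 -0.0879] [0.5045 0.1508 0.0432]
[-2.3652  0.5476 -0.0745] [0.5045 0.1509 0.0432]
[-2.0693  0.7024 -0.1954] [0.5044 0.1509 0.0432]
```

arm_command(
  steps=[
    [[5,1,0,0,0,0,0],[5,1,0,-3,0,0,0],[5,1,0,-7,0,0,0],[5,1,0,-11,0,0,0],[5,1,-4,-15,0,0,0],[5,1,-8,-18,0,0,0],[5,1,-8,-18,0,0,0],[5,1,-8,-18,0,0,0]],
  ],
)

```text
t: 15.2
tool_pos: [0.4918, 0.0706, 0.2245]
tool_rot: [180.0, 0.2, 177.4]
ft_force: [-0.1, -0.4, -0.8]
opening: 0.05
gripper_force: 0.0
```

```bash
python3 - <<'E'
from h import *
import cv2,pickle
m=viewer.camera_model("wrist");w=viewer.get_image("wrist");pickle.dump(m,open("w5.pkl","wb"))
cv2.imwrite("pics/w5raw.png",w);print(robot.get_state()["tool_pos"])
cv2.imwrite("pics/top5.png",viewer.get_image("top"))
cv2.imwrite("pics/w5.png",cv2.resize(w,(800,600),interpolation=cv2.INTER_CUBIC))
E
```

```text
[0.491  0.0713 0.2232]
```

View pics/w5.png

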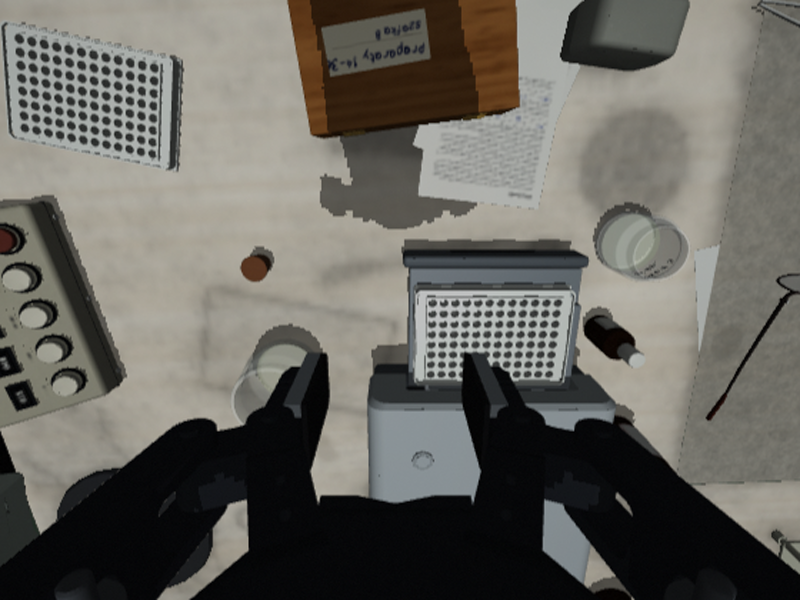

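The panel's outer edge runs from (404,252) to (588,253). The plate's top corners are at (418,291), (576,289), (414,384) and (571,385), and the left stop is at column ~577. I'll compute the gaps.

```bash
python3 - <<'E'
from h import *
import pickle,cv2
m=pickle.load(open("w5.pkl","rb"))
for n,u,v,z in[("panR",404,252,.04),("panL",588,253,.04),("pRf",418,291,.0544),("pLf",576,289,.0544),("pRfar",414,384,.0544),("pLfar",571,385,.0544)]:
    print(n,ray(m,u*.7,v*.7,z))
w=cv2.imread("pics/w5raw.png")[165:285,270:430]
cv2.imwrite("pics/w5c.png",cv2.resize(w,(800,600),interpolation=cv2.INTER_CUBIC))
E
```

```text
panR [0.4857 0.0779 0.04  ]
panL [0.4931 0.2249 0.04  ]
pRf [0.5143 0.0875 0.0544]
pLf [0.5182 0.2116 0.0544]
pRfar [0.5966 0.0818 0.0544]
pLfar [0.6035 0.2146 0.0544]
```

View pics/w5c.png

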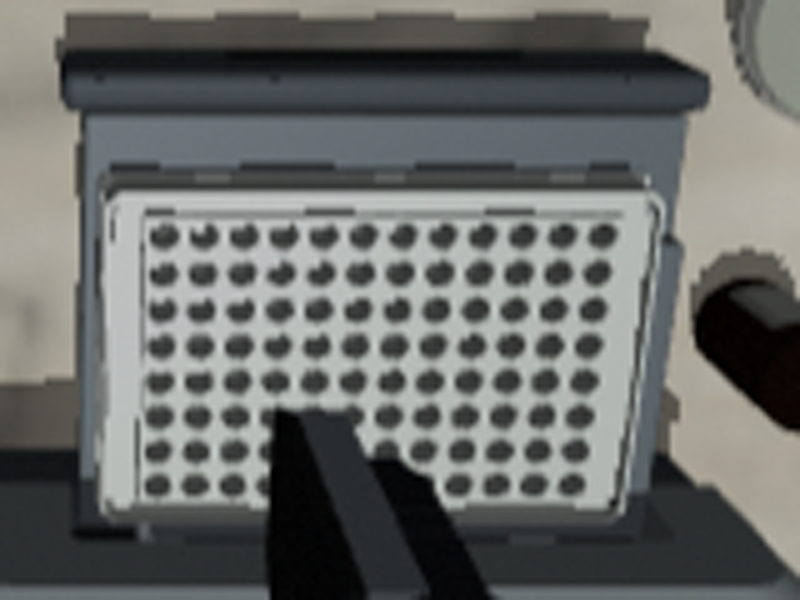

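```bash
python3 - <<'E'
from h import *
import pickle,cv2
m=pickle.load(open("w5.pkl","rb"))
A=np.radians(-2.55);ux=np.array([np.cos(A),np.sin(A)]);uy=np.array([-np.sin(A),np.cos(A)])
for n,u,v,z in[("panR",65,78,.04),("panL",708,78,.04),("pRf",108,192,.0544),("pLf",660,195,.0544),("pRfbot",105,168,.042),("pLfbot",648,168,.042),("pRfar",100,515,.0544),("pLfar",620,518,.0544),("trayR",84,300,.04),("stopLface?",682,260,.047),("rd",300,590,.085)]:
    p=ray(m,270+(u-2)/5,165+(v-2)/5,z); print(n,p,p[:2]@ux,p[:2]@uy)
# predicted nest pixel lines: fit panel
E
```

```text
panR [0.4901 0.0775 0.04  ] 0.4861517796989917 0.09918982448870253
panL [0.4967 0.2248 0.04  ] 0.48618140189130743 0.24670099750014396
pRf [0.5134 0.086  0.0544] 0.5090721282204418 0.10870796615337058
pLf [0.5197 0.2099 0.0544] 0.5097992767442734 0.2328383473754453
pRfbot [0.5114 0.0859 0.042 ] 0.5070803507457724 0.10857415308420652
pLfbot [0.517 0.212 0.042] 0.5071024106853239 0.23476617192339064
pRfar [0.595  0.0816 0.0544] 0.5907501021648011 0.10798973246766991
pLfar [0.6014 0.2071 0.0544] 0.5915738136643858 0.23364808288646216
trayR [0.5449 0.0799 0.04  ] 0.5407555155317738 0.10409198249304295
stopLface? [0.5383 0.2196 0.047 ] 0.5280118715501002 0.24332579289753645
rd [0.5981 0.1246 0.085 ] 0.5919979906335141 0.15105504464173297
```

The panel-to-plate-front distance is 23 mm against 23.5 mm nominal, and the right margin is 4.6 mm against 4 mm. That's flush within what I can measure. To be certain by touch, I'll push the plate a few millimetres more. If it is seated, the tray will come along at about 3 N.

arm_command(
  steps=[
    [[5,0.2,4,2,0,0,0],[5,0.2,8,5,0,0,0],[5,0.2,8,9,0,0,0],[5,0.2,8,13,0,0,0],[5,0.2,8,16,0,0,0],[5,0.2,8,18,0,0,0],[5,-0.4,8,18,0,0,0],[5,-0.9,8,18,0,0,0]],
  ],
)

```text
t: 16.1
tool_pos: [0.5028, 0.1515, 0.0423]
tool_rot: [-180.0, -0.1, 177.6]
ft_force: [0.4, 0.2, -0.1]
opening: 0.0498
gripper_force: 0.0
```

arm_command(
  steps=[
    [[5,-0.2,0,0,0,0,0],[5,-0.4,0,0,0,0,0],[5,-0.5,0,0,0,0,0],[5,-0.6,0,0,0,0,0],[5,-0.7,0,0,0,0,0],[5,-0.8,0,0,0,0,0],[5,-0.9,0,0,0,0,0],[5,-1.0,0,0,0,0,0]],
  ],
)

```text
t: 16.9
tool_pos: [0.5134, 0.1506, 0.0432]
tool_rot: [180.0, -0.0, 177.5]
ft_force: [-3.7, 1.9, 0.5]
opening: 0.0502
gripper_force: 1.5
```

```bash
python3 - <<'E'
from h import *
for i in range(2):
    viewer.get_image("top");s=robot.get_state();print(s["ft_force"],s["tool_pos"])
E
```

```text
[-2.0316  1.8036 -0.5515] [0.5137 0.1506 0.0432]
[-2.8092  2.0642  1.2586] [0.5137 0.1505 0.0432]
```

The force is about 3 N over 9 mm of travel, so the tray is moving with the plate and the plate is against the far stop. The fingers felt about 2 N sideways, so I'll re-press the plate's right end against the left stop with shut fingers before sending the tray in.

arm_command(
  steps=[
    [[5,1,0,0,0,0,0],[5,1,0,-3,0,0,0],[5,1,0,-7,0,0,0],[5,1,0,-11,0,0,8],[5,1,0,-12,0,0,16],[5,1,0,-12,0,0,24],[5,1,0,-12,0,0,32],[5,1,0,-12,0,0,40]],
  ],
)

```text
t: 17.8
tool_pos: [0.5037, 0.1504, 0.1636]
tool_rot: [180.0, 0.1, 137.1]
ft_force: [0.0, 1.4, 0.0]
opening: 0.05
gripper_force: 0.0
```

```bash
python3 -c "
from h import *
plan(.553,.035,.163,87.4)"
```

```text
shift cm [-11.4674  -5.1056   0.0812] rot [ 0.0618  0.0954 49.7482] [0.5037 0.1504 0.1636] [179.9845   0.1091 137.1482]
```

arm_command(
  steps=[
    [[0,-3,-1,0,0,0,49.7],[0,-6,-2,0,0,0,49.7],[0,-9,-4,0,0,0,49.7],[0,-11.5,-5.1,0,0,0,49.7],[0,-11.5,-5.1,0,0,0,49.7],[0,-11.5,-5.1,0,0,0,49.7],[0,-11.5,-5.1,0,0,0,49.7],[0,-11.5,-5.1,0,0,0,49.7]],
  ],
)

```text
t: 18.6
tool_pos: [0.5537, 0.0354, 0.1633]
tool_rot: [180.0, 0.0, 88.0]
ft_force: [-0.4, 0.3, 0.4]
opening: -0.0001
gripper_force: 0.0
```

```bash
python3 -c "
from h import *
plan(.553,.035,.046,87.4)"
```

```text
shift cm [-0.0314 -0.0688 11.7251] rot [0.0144 0.0447 0.5561] [0.5537 0.0354 0.1633] [179.9858   0.0448  87.9561]
```

arm_command(
  steps=[
    [[0,0,0,4,0,0,0.6],[0,0,0,8,0,0,0.6],[0,0,0,11.7,0,0,0.6],[0,0.5,0,11.7,0,0,0.6],[0,1.2,0,11.7,0,0,0.6],[0,2,0,11.7,0,0,0.6],[0,2.7,0,11.7,0,0,0.6],[0,3.2,0,11.7,0,0,0.6]],
  ],
)

```text
t: 19.4
tool_pos: [0.5564, 0.0688, 0.0479]
tool_rot: [179.8, -0.0, 87.3]
ft_force: [0.4, -0.2, 0.5]
opening: -0.0003
gripper_force: 0.0
```

arm_command(
  steps=[
    [[0,0.1,0,0,0,0,0],[0,0.2,0,0,0,0,0],[0,0.3,0,0,0,0,0],[0,0.4,0,0,0,0,0],[0,0.5,0,0,0,0,0],[0,0.55,0,0,0,0,0],[0,0.6,0,0,0,0,0],[0,0.6,0,0,0,0,0]],
  ],
)

```text
t: 20.2
tool_pos: [0.5549, 0.0722, 0.046]
tool_rot: [-180.0, 0.2, 87.2]
ft_force: [-1.3, -5.4, 1.0]
opening: -0.0004
gripper_force: 2.9
```

Contact came at the expected y with 5 N, so the plate is flush on the left. Next is the tray panel.

arm_command(
  steps=[
    [[0,-1,0,0,0,0,0],[0,-3,0,0,0,0,0],[0,-3.5,0,-4,0,0,0],[0,-3.5,-2,-8,0,0,-8],[0,-3.5,-5,-12,0,0,-16],[0,-1,-9,-12,0,0,-24],[0,3,-10,-12,0,0,-32],[0,7,-10,-12,0,0,-40]],
  ],
)

```text
t: 21.0
tool_pos: [0.4572, 0.1489, 0.1669]
tool_rot: [179.9, -0.1, 127.4]
ft_force: [0.9, -0.1, -0.4]
opening: 0.0
gripper_force: 0.0
```

```bash
python3 -c "
from h import *
plan(.465,.152,.15,177.4)"
```

```text
shift cm [-0.2343  0.8065  1.6912] rot [  0.0732  -0.03   -49.9503] [0.4572 0.1489 0.1669] [179.948   -0.0563 127.4497]
```

arm_command(
  steps=[
    [[0,-0.2,0.8,1.7,0,0,-50],[0,-0.2,0.8,1.7,0,0,-50],[0,-0.2,0.8,1.7,0,0,-50],[0,-0.2,0.8,1.7,0,0,-50],[0,-0.2,0.8,1.7,0,0,-50],[0,-0.2,0.8,1.7,0,0,-50],[0,-0.2,0.8,1.7,0,0,-50],[0,-0.2,0.8,1.7,0,0,-50]],
  ],
)

```text
t: 21.8
tool_pos: [0.4664, 0.1516, 0.1492]
tool_rot: [180.0, -0.0, 177.0]
ft_force: [-0.1, -0.2, -0.4]
opening: -0.0001
gripper_force: 0.0
```

```bash
python3 -c "
from h import *
plan(.465,.152,.027,177.4)"
```

```text
shift cm [ 0.136   0.0246 12.2159] rot [ 0.0298 -0.0224 -0.3705] [0.4664 0.1516 0.1492] [179.9702  -0.0225 177.0295]
```

arm_command(
  steps=[
    [[0,0.1,0,4,0,0,-0.4],[0,0.1,0,8,0,0,-0.4],[0,0.1,0,11,0,0,-0.4],[0,0.1,0,12.2,0,0,-0.4],[0,-0.4,0,12.2,0,0,-0.4],[0,-0.9,0,12.2,0,0,-0.4],[0,-1.3,0,12.2,0,0,-0.4],[0,-1.6,0,12.2,0,0,-0.4]],
  ],
)

```text
t: 22.6
tool_pos: [0.4844, 0.1513, 0.0287]
tool_rot: [179.9, 0.1, 177.6]
ft_force: [-0.5, 0.3, 0.2]
opening: -0.0003
gripper_force: 0.0
```

arm_command(
  steps=[
    [[0,-0.2,0,0,0,0,0],[0,-0.4,0,0,0,0,0],[0,-0.6,0,0,0,0,0],[0,-0.8,0,0,0,0,0],[0,-1.0,0,0,0,0,0],[0,-1.2,0,0,0,0,0],[0,-1.4,0,0,0,0,0],[0,-1.6,0,0,0,0,0]],
  ],
)

```text
t: 23.4
tool_pos: [0.4979, 0.1501, 0.0269]
tool_rot: [-180.0, -0.1, 177.6]
ft_force: [-2.4, 0.0, 1.8]
opening: -0.0002
gripper_force: 1.6
```

arm_command(
  steps=[
    [[0,-0.2,0,0,0,0,0],[0,-0.5,0,0,0,0,0],[0,-0.9,0,0,0,0,0],[0,-1.3,0,0,0,0,0],[0,-1.7,0,0,0,0,0],[0,-2.1,0,0,0,0,0],[0,-2.5,0,0,0,0,0],[0,-2.8,0,0,0,0,0]],
  ],
)

```text
t: 24.2
tool_pos: [0.5265, 0.1488, 0.027]
tool_rot: [-180.0, -0.0, 177.6]
ft_force: [-4.2, -1.6, -0.8]
opening: -0.0
gripper_force: 1.6
```

arm_command(
  steps=[
    [[0,-0.2,0,0,0,0,0],[0,-0.5,0,0,0,0,0],[0,-0.9,0,0,0,0,0],[0,-1.3,0,0,0,0,0],[0,-1.7,0,0,0,0,0],[0,-2.1,0,0,0,0,0],[0,-2.5,0,0,0,0,0],[0,-2.8,0,0,0,0,0]],
  ],
)

```text
t: 25.0
tool_pos: [0.5547, 0.1478, 0.0271]
tool_rot: [-180.0, -0.0, 177.6]
ft_force: [-4.0, -2.2, -0.6]
opening: 0.0002
gripper_force: 1.6
```

arm_command(
  steps=[
    [[0,-0.2,0,0,0,0,0],[0,-0.4,0,0,0,0,0],[0,-0.6,0,0,0,0,0],[0,-0.8,0,0,0,0,0],[0,-1.0,0,0,0,0,0],[0,-1.2,0,0,0,0,0],[0,-1.4,0,0,0,0,0],[0,-1.5,0,0,0,0,0]],
  ],
)

```text
t: 25.8
tool_pos: [0.5695, 0.1472, 0.0272]
tool_rot: [-180.0, -0.0, 177.6]
ft_force: [-3.2, -2.2, -0.5]
opening: 0.0002
gripper_force: 1.5
```

Still about 3 N of sliding force, so I'll creep on until the end stop is felt.

arm_command(
  steps=[
    [[0,-0.1,0,0,0,0,0],[0,-0.2,0,0,0,0,0],[0,-0.3,0,0,0,0,0],[0,-0.4,0,0,0,0,0],[0,-0.5,0,0,0,0,0],[0,-0.6,0,0,0,0,0],[0,-0.7,0,0,0,0,0],[0,-0.7,0,0,0,0,0]],
  ],
)

```text
t: 26.6
tool_pos: [0.5765, 0.147, 0.0272]
tool_rot: [180.0, 0.0, 177.6]
ft_force: [-3.3, -1.7, 0.3]
opening: 0.0002
gripper_force: 1.2
```

arm_command(
  steps=[
    [[0,-0.05,0,0,0,0,0],[0,-0.1,0,0,0,0,0],[0,-0.15,0,0,0,0,0],[0,-0.2,0,0,0,0,0],[0,-0.25,0,0,0,0,0],[0,-0.3,0,0,0,0,0],[0,-0.3,0,0,0,0,0],[0,-0.3,0,0,0,0,0]],
  ],
)

```text
t: 27.4
tool_pos: [0.5776, 0.147, 0.0271]
tool_rot: [180.0, -0.2, 177.6]
ft_force: [-8.2, -1.7, 6.2]
opening: -0.0002
gripper_force: 4.0
```

arm_command(
  steps=[
    [[0,-0.05,0,0,0,0,0],[0,-0.1,0,0,0,0,0],[0,-0.15,0,0,0,0,0],[0,-0.15,0,0,0,0,0],[0,-0.15,0,0,0,0,0],[0,-0.15,0,0,0,0,0],[0,-0.15,0,0,0,0,0],[0,-0.15,0,0,0,0,0]],
  ],
)

```text
t: 28.2
tool_pos: [0.5776, 0.147, 0.027]
tool_rot: [180.0, -0.3, 177.6]
ft_force: [-12.2, -1.3, 9.0]
opening: 0.0001
gripper_force: 6.1
```

arm_command(
  steps=[
    [[0,1,0,0,0,0,0],[0,3,0,0,0,0,0],[0,6,0,0,0,0,0],[0,9,0,-2,0,0,0],[0,9,0,-6,0,0,0],[0,9,0,-10,0,0,0],[0,9,0,-12,0,0,0],[0,9,0,-12,0,0,0]],
  ],
)

```text
t: 29.0
tool_pos: [0.4945, 0.152, 0.1513]
tool_rot: [179.8, 0.5, 177.6]
ft_force: [0.4, -0.3, 0.8]
opening: -0.0003
gripper_force: 0.0
```

```bash
python3 - <<'E'
from h import *
import cv2
w=viewer.get_image("wrist");a=viewer.get_image("top");s=viewer.get_image("scene")
c=np.zeros((600,800,3),np.uint8);c[:300,:400]=cv2.resize(w,(400,300))
c[:280,400:]=cv2.resize(a[180:250,205:305],(400,280),interpolation=cv2.INTER_CUBIC)
c[300:,:400]=cv2.resize(s[190:280,190:310],(400,300),interpolation=cv2.INTER_CUBIC)
c[300:,400:]=cv2.resize(s[120:330,120:400],(400,300))
cv2.imwrite("pics/m6.png",c)
E
```

```text
(no output)
```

View pics/m6.png

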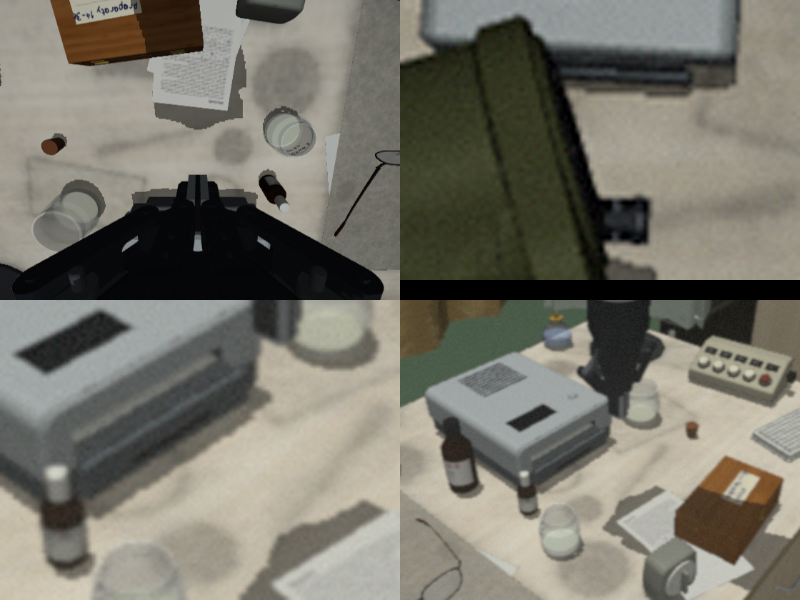

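The tray is home: at the end the position held at 0.5776 while the force rose to 12 N. The plate shows inside the slot, the other things stand where they were, and the arm is clear.

```bash
python3 -c "
from plant import job
print(job.close_job())"
```

```text
the job is handed in; nothing more can be done
None
```

The job is handed in at about 29 s of the 58 s limit: I pushed the plate flush against the left and far stops, then the tray fully home with the plate on it; I confirmed seating by contact force and camera measurements good to about 1 mm before the final push.

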